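Feel round the grinder's sprung cover, then push the cam lever home

TASK

Check that the grinder's sprung burr cover floats freely, then clamp it: with the fingers closed together, run the fingertips lightly along the inlaid half circle on the cover, touching all five low studs in turn from the one beside the cam lever to the one on the opposite side, staying close above the cover on the way and never pressing it down to its stop. Then push the cam lever in with the fingers until it lies fully home along the housing. Grasp and lift nothing, leave the jars and other utensils where they stand, and finish clear of everything.

Things in the scene. Friction and masses are not known exactly. Their poses are not given: they have to be found in the camera images.
- grinder: benchtop ceramic grinder, bolted to the shelf and immovable: round housing 210 mm across (foot 224), its rim 90 mm above the shelf; a round cover 194 mm across stands in it, top face 106 mm above the shelf. Origin on the vertical centre axis at shelf level; z up, +y towards the lever's side, -x is the side with the middle stud. A steel knob in the middle of the cover (60 mm across, 34 mm tall) is not part of the job
- cover (a joint): how far the sprung cover has been pressed down (m): 0 = floating at rest, 0.012 = bottomed on its stop, negative = lifted. It sinks straight down without tilting wherever it is pressed, about 0.9 N per mm, and springs back
- stud0 (a point): low smooth round stud (first, beside the cam lever) on the cover, plain dark steel, all five alike, on the cream ceramic cover: a shallow dome 4 mm high and 22 mm across; this point lies on the top of the dome, 110 mm above the shelf at rest. The five studs lie on a half circle of 80 mm radius about the cover's centre, 45 degrees apart (61 mm from one to the next), joined by a thin line inlaid in the cover
- stud1 (a point): low smooth round stud (second) on the cover, plain dark steel, all five alike, on the cream ceramic cover: a shallow dome 4 mm high and 22 mm across; this point lies on the top of the dome, 110 mm above the shelf at rest. The five studs lie on a half circle of 80 mm radius about the cover's centre, 45 degrees apart (61 mm from one to the next), joined by a thin line inlaid in the cover
- stud2 (a point): low smooth round stud (third, in the middle of the arc) on the cover, plain dark steel, all five alike, on the cream ceramic cover: a shallow dome 4 mm high and 22 mm across; this point lies on the top of the dome, 110 mm above the shelf at rest. The five studs lie on a half circle of 80 mm radius about the cover's centre, 45 degrees apart (61 mm from one to the next), joined by a thin line inlaid in the cover
- stud3 (a point): low smooth round stud (fourth) on the cover, plain dark steel, all five alike, on the cream ceramic cover: a shallow dome 4 mm high and 22 mm across; this point lies on the top of the dome, 110 mm above the shelf at rest. The five studs lie on a half circle of 80 mm radius about the cover's centre, 45 degrees apart (61 mm from one to the next), joined by a thin line inlaid in the cover
- stud4 (a point): low smooth round stud (fifth, on the side away from the lever) on the cover, plain dark steel, all five alike, on the cream ceramic cover: a shallow dome 4 mm high and 22 mm across; this point lies on the top of the dome, 110 mm above the shelf at rest. The five studs lie on a half circle of 80 mm radius about the cover's centre, 45 degrees apart (61 mm from one to the next), joined by a thin line inlaid in the cover
- between0 (a point): point on the flat top face of the cover, on the inlaid line half-way along the arc between stud0 and stud1
- between1 (a point): point on the flat top face of the cover, on the inlaid line half-way along the arc between stud1 and stud2
- between2 (a point): point on the flat top face of the cover, on the inlaid line half-way along the arc between stud2 and stud3
- between3 (a point): point on the flat top face of the cover, on the inlaid line half-way along the arc between stud3 and stud4
- lever (a joint): angle of the cam lever (rad): 0 = fully home, lying along the side of the housing against its rubber stop pad; larger = swung outwards, up to 1.25. It turns about a vertical axis with light friction (about 1.5 N at its end) and stays where it is left
- lever_pivot (a point): on the lever's vertical turning axis, level with the top of the lever end, 86 mm above the shelf. Fixed to the grinder 60 mm along its +x and 118 mm along its +y from its axis
- lever_end (a point): top centre of the free end of the steel cam lever, 110 mm from the turning axis. The lever is a straight level bar 14 mm thick and 30 mm high (53 to 83 mm above the shelf) ending in an upright round post 18 mm across and 36 mm tall (50 to 86 mm above the shelf); the shelf under it is clear. Home, the lever points from the pivot along the grinder's -x; it is open swung out to +y
- jar: bystander, to be left alone: dark smoked glass jar with wooden stopper, 76 mm across, 118 mm tall; origin at the centre of its underside
- cup: bystander, to be left alone: hammered copper measuring cup with a side handle, 68 mm across, 50 mm tall; origin at the centre of its underside
- mortar: bystander, to be left alone: rounded pale grey soapstone mortar, 120 mm across, 70 mm tall; origin at the centre of its underside
- pestle: bystander, to be left alone: pale grey soapstone pestle standing upright on its thick end, 40 mm across, 120 mm tall; origin at the centre of its underside
- spice_bottle: bystander, to be left alone: amber glass spice bottle with steel cap, 44 mm across, 100 mm tall; origin at the centre of its underside
- tin: bystander, to be left alone: round aluminium spice tin, 64 mm across, 58 mm tall; origin at the centre of its underside
- salt_bowl: bystander, to be left alone: small wooden salt bowl, 80 mm across, 35 mm tall; origin at the centre of its underside

How it is judged (in metres and radians):
On the way, in this order (a step that is already met when the one before it is completed fails the run):
1. the fingertips touch stud 1 of 5 (contact force between the fingers and cover_c0 above 0.3 N), for 0.02 s.
2. the fingertips follow the line low over the cover between studs 1 and 2 (horizontal distance between the grasp point and between0 below 0.02 m and z of the grasp point in the frame of between0 below 0.045 m), for 0.02 s.
3. the fingertips touch stud 2 of 5 (contact force between the fingers and cover_c1 above 0.3 N), for 0.02 s.
4. the fingertips follow the line low over the cover between studs 2 and 3 (horizontal distance between the grasp point and between1 below 0.02 m and z of the grasp point in the frame of between1 below 0.045 m), for 0.02 s.
5. the fingertips touch stud 3 of 5 (contact force between the fingers and cover_c2 above 0.3 N), for 0.02 s.
6. the fingertips follow the line low over the cover between studs 3 and 4 (horizontal distance between the grasp point and between2 below 0.02 m and z of the grasp point in the frame of between2 below 0.045 m), for 0.02 s.
7. the fingertips touch stud 4 of 5 (contact force between the fingers and cover_c3 above 0.3 N), for 0.02 s.
8. the fingertips follow the line low over the cover between studs 4 and 5 (horizontal distance between the grasp point and between3 below 0.02 m and z of the grasp point in the frame of between3 below 0.045 m), for 0.02 s.
9. the fingertips touch stud 5 of 5 (contact force between the fingers and cover_c4 above 0.3 N), for 0.02 s.
10. after that, the cam lever is pushed home (value of joint lever below 0.08 rad), for 0.2 s.
At the end, for the whole second after the job is handed in: The cam lever is home (within 0.08 rad of closed), the cover has sprung back to rest (within 1.5 mm), and every bystander stands within 20 mm of where it started (value of joint lever below 0.08 rad and value of joint cover between -0.0015 and 0.0015 m and distance of each of jar, cup, mortar, pestle, spice_bottle, tin, salt_bowl from where it was at the start of the episode below 0.02 m); the robot touches nothing.
It fails at once if the cover is pressed down to its stop (more than 11.5 of 12 mm) (value of joint cover above 0.0115 m).
It fails at once if the cover is lifted by more than 4 mm (value of joint cover below -0.004 m).
It fails at once if a bystander is moved or lifted by more than 20 mm or tipped by more than 20 degrees (distance of any of jar, cup, mortar, pestle, spice_bottle, tin, salt_bowl from where it was at the start of the episode above 0.02 m or angle between any of jar, cup, mortar, pestle, spice_bottle, tin, salt_bowl's own z axis and vertical above 0.35 rad).
It also fails if it takes over 61 s, if anything falls off the work surface, if the arm or the gripper's body presses on something with over 40 N, if the wrist force passes 120 N, or if a joint passes its speed limit or range.

ROBOT

A 7-joint arm with a two-finger parallel gripper is mounted at the origin on the work surface. World frame = base frame: x ahead of the robot, y to its left, z up, the work surface at z = 0. Lengths are in m, angles in degrees, forces in N, time in s.
With the tool pointing down it reaches from about 0.425 to 0.875 m from the base axis. Payload 4.7 kg.
Tool frame: the origin (TCP) lies between the finger pads; the fingertips stand 25 mm ahead of it and the grasp point (between the pads) lies 6 mm ahead of it (env.tip_reach is the distance from the TCP to the fingertips, in m); z points along the fingers, y is the direction in which the jaws open and shut (so a half turn about z gives the same grasp; the last joint's range is limited). The gripper opens to 87 mm and grips with 3 to 60 N. Pads are 19 mm wide; open, the fingers measure 117 mm over their backs; the gripper's body (75 mm by 190 mm) begins 51 mm behind the grasp point.
Start: joints at [-65.082, 18.392, -4.016, 83.108, 1.295, 78.541, -3.26], TCP at [0.266, 0.593, 0.248] pointing down, gripper open.
Joint ranges: [-163.93, 163.93], [-17.29, 119.83], [-79.2, 71.16], [3.27, 140.29], [-89.18, 269.18], [5.43, 117.66], [-154.24, 154.24]. Speed limits (degrees/s): [147.25, 147.25, 180, 180, 180, 180, 180].

INTERFACE

Orientations are given as [roll, pitch, yaw] about the fixed x, y, z axes, in that order (R = Rz(yaw) Ry(pitch) Rx(roll)).
In Python, from cell import env, viewer, job gives the robot as it stands.
- The arm moves only by the tool move_arm, never from a script. Its argument "steps" is a list of rows, each a list of 7 numbers: the finger opening in cm, from 0 to 8.7, then the shift along the tool's x, y, z in cm, then the turn, a rotation vector about the tool's x, y, z in rad. In form: [[fingers, tx, ty, tz, wx, wy, wz], ...]. A call has 1 to 5 rows; each row shifts and turns the commanded pose from where the row before left it, along the tool's axes as they then stand; what a row does not reach is not made up. A row lasts 1/12 s, in which the tool goes at most 41.7 mm and 7.16 degrees, less where a joint would pass 70% of its speed; a pose out of reach is approached as far as the arm can. A call is refused whole if a number of a shift passes 4.17 or a number of a turn 0.125, either way. A call with a gripper value outside its range is refused whole. The fingers move at their own pace and stop on an object; "force" is the grip in N (left out, the last holds). Time passes only in rows, so rows that do not move let the fingers close. It gives the time, the measured TCP pose, the force and the opening at its end, in the units of the state.
- env.get_obs(): the state, without advancing time (a new reading comes with each control period).
- viewer.read_camera(name): name is "scene" or "top" or "wrist"; returns a dict with "img" (400x640x3 uint8, red, green, blue), "vfov" (degrees; the focal length in pixels is half the picture's height over the tangent of half this angle, whatever the lens; pixels are square), "cx", "cy" (the principal point, pixels), "extrinsics" (4x4, takes a point from world to camera coordinates); the wrist camera has in their place "mount" (4x4, takes a point from camera to tool coordinates, whose origin is the TCP and whose axes are the flange's). Camera axes: x right, y down, z forward; pixel columns grow to the right and rows downward; lengths in m; the calibration is good to about 2 mm. A picture is of the moment at which its call begins: read the wrist's pose just before it. There is no depth.
- job.sign_off(): hands the job in, once; it reports no verdict.
The state is a dict: "time_s": time; "qpos": joint angles; "joint_velocities": joint speeds; "effort": joint torques, N m; "tool_pos": TCP position; "tool_rot": TCP orientation; "force": force on the tool from outside, world axes, zero at the start; "wrist_torque": the same for the moment, N m; "grip_width": finger opening in m.
Only numpy, scipy, OpenCV 4.12 (cv2) and the standard library are available. Lean on these libraries where they do the work, as an engineer would, in place of code of your own. Each camera call takes 0.05 s, during which the arm holds its last target.

## Working session

There is one attempt and no reset: what is moved stays moved. The work goes in short steps, Python scripts to look and compute and a tool call to move; the robot and the scene stay as the last step left them, time stands still between calls to the robot, and variables do not carry over. Pictures are saved under pics/ and viewed, and the job is handed in when it is done.

Besides the shell and the picture viewer there is one more tool, called as name([rows], argument=value, ...), one row to a line, values as JSON. move_arm: Moves the arm, as the interface text tells. Its arguments: {"type":"object","properties":{"steps":{"type":"array"},"force":{"type":"number"}},"required":["steps"]}

```bash
ls; mkdir -p pics
python3 - <<'E'
from cell import env, viewer, job
import cv2
o=env.get_obs(); print({k:o[k] for k in ['time_s','tool_pos','tool_rot','force','grip_width']}, env.tip_reach)
for n in ["scene","top"]:
    c=viewer.read_camera(n); cv2.imwrite(f"pics/{n}0.png",c["img"][:,:,::-1]); print(n,c["vfov"],c["cx"],c["cy"],c["extrinsics"])
E
```

```text
pics
{'time_s': 0.0, 'tool_pos': array([0.26536061, 0.59278868, 0.24644838]), 'tool_rot': array([-1.79888322e+02,  6.76985468e-03,  1.55889821e+02]), 'force': array([ 0.47685666, -0.82366513,  0.31563239]), 'grip_width': 0.08703454412074706} 0.025
scene 55.428624505454415 314.5153217999637 199.45108573829955 [[-0.04445183  0.99886818 -0.01692339  0.03530459]
 [ 0.63641809  0.01525601 -0.77119341 -0.30877716]
 [-0.77006237 -0.04505131 -0.63637593  1.41466015]
 [ 0.          0.          0.          1.        ]]
top 51.296101557085294 316.8252793385969 195.3679007710743 [[-0.00714108 -0.99994729 -0.00737769 -0.01243942]
 [-0.99659375  0.00772291 -0.08210519  0.58935125]
 [ 0.08215784  0.00676624 -0.99659636  1.05594729]
 [ 0.          0.          0.          1.        ]]
```

View pics/scene0.png

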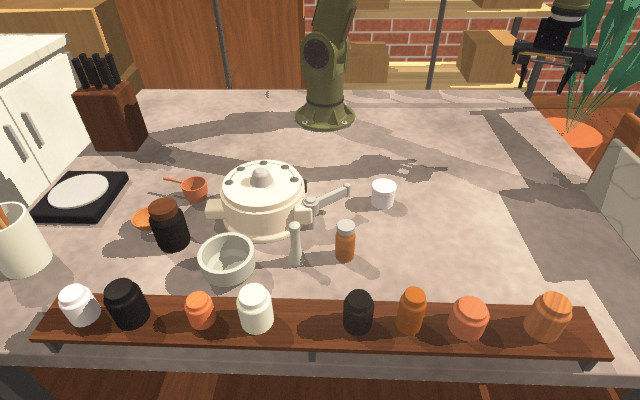

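View pics/top0.png

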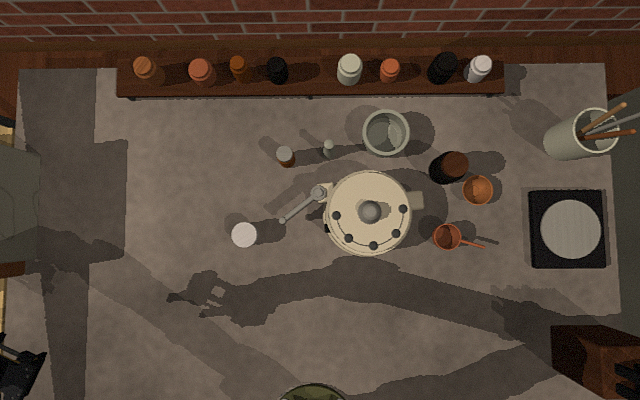

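The top view shows the cover centre near (370,211). The studs are at about (336,215), (348,238), (374,246), (396,233) and (403,209). The lever runs from its pivot at (319,190) to its end at (282,221). Next I'll measure these points.

```bash
cat > h.py <<'E'
import numpy as np, cv2
def K(c):
    f=c["img"].shape[0]/2/np.tan(np.radians(c["vfov"])/2); return f
def cast(c,uv,z):
    f=K(c); E=c["extrinsics"]; R=E[:3,:3]; t=E[:3,3]
    o=-R.T@t; d=R.T@np.array([(uv[0]-c["cx"])/f,(uv[1]-c["cy"])/f,1]); return o+d*(z-o[2])/d[2]
def proj(c,p):
    f=K(c); q=c["extrinsics"][:3,:3]@np.array(p)+c["extrinsics"][:3,3]; return np.array([c["cx"]+f*q[0]/q[2],c["cy"]+f*q[1]/q[2]])
E
python3 - <<'E'
from cell import env, viewer
from h import *
np.set_printoptions(precision=4,suppress=True)
def fitc(P):
    A=np.c_[2*P,np.ones(len(P))]; s=np.linalg.lstsq(A,(P**2).sum(1),rcond=None)[0]; return s[:2],np.sqrt(s[2]+s[0]**2+s[1]**2)
guess={"top":[(336,215),(348,238),(374,246),(396,233),(403,209)],"scene":None}
c=viewer.read_camera("top"); s=viewer.read_camera("scene")
def blobs(c,x0,x1,y0,y1,name,thr):
    g=cv2.cvtColor(c["img"],cv2.COLOR_RGB2GRAY)[y0:y1,x0:x1]
    big=cv2.resize(g,None,fx=6,fy=6,interpolation=cv2.INTER_CUBIC); cv2.imwrite(f"pics/{name}.png",cv2.cvtColor(cv2.resize(c["img"][y0:y1,x0:x1],None,fx=5,fy=5,interpolation=cv2.INTER_CUBIC),cv2.COLOR_RGB2BGR))
    m=(big<thr).astype(np.uint8); n,l,st,ce=cv2.connectedComponentsWithStats(m)
    return [((ce[i]+.5)/6-.5+[x0,y0],st[i,4]/36) for i in range(1,n) if 15<st[i,4]/36<130]
for nm,cc,b in (("top",c,(262,422,160,262)),("scene",s,(195,360,150,240))):
    print(nm)
    for ce,a in blobs(cc,*b,nm+"crop",95): print(ce,a,cast(cc,ce,.109))
E
```

```text
top
[402.6547 208.368 ] 59.888888888888886 [ 0.5496 -0.2214  0.109 ]
[336.0169 215.0516] 59.55555555555556 [ 0.5349 -0.0627  0.109 ]
[395.6531 232.9801] 61.611111111111114 [ 0.4914 -0.2034  0.109 ]
[348.1567 237.5685] 64.72222222222223 [ 0.4814 -0.0909  0.109 ]
[372.8731 245.1845] 67.05555555555556 [ 0.4631 -0.149   0.109 ]
scene
[305.2053 185.3035] 17.38888888888889 [ 0.5648 -0.0307  0.109 ]
[200.2415 201.4249] 99.69444444444444 [ 0.6308 -0.2673  0.109 ]
```

```bash
ls pics
```

```text
scene0.png
scenecrop.png
top0.png
topcrop.png
```

View pics/topcrop.png

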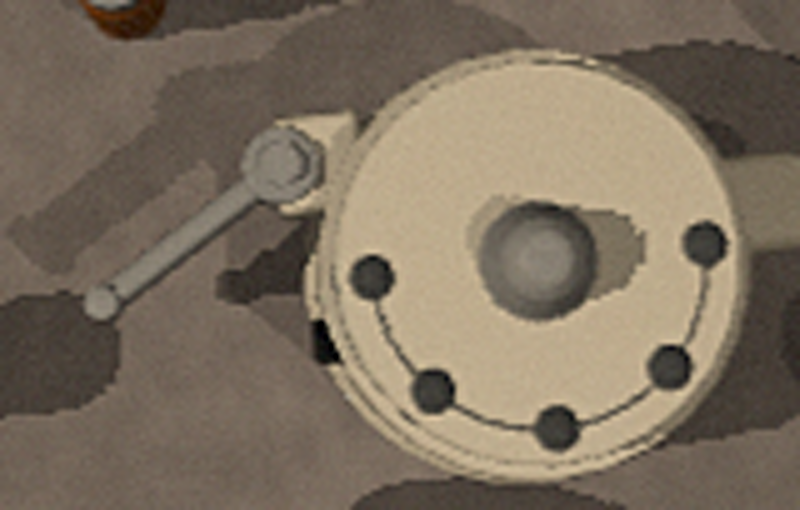

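View pics/scenecrop.png

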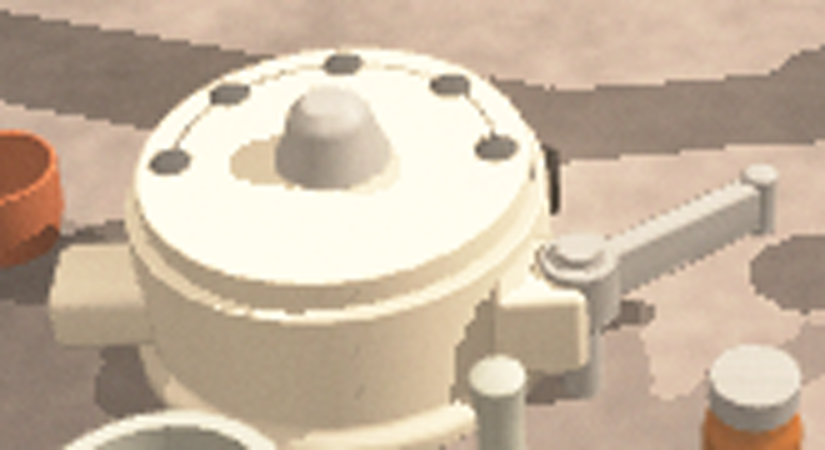

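```bash
cat >> h.py <<'E'
np.set_printoptions(precision=4,suppress=True)
E
python3 - <<'E'
from cell import env, viewer
from h import *
c=viewer.read_camera("top"); s=viewer.read_camera("scene")
uv=[(336.0169,215.0516),(348.1567,237.5685),(372.8731,245.1845),(395.6531,232.9801),(402.6547,208.368)]
W=np.array([cast(c,u,.109)[:2] for u in uv])
suv=[(195+494/5,150+149/5),(195+450/5,150+85/5),(195+343/5,150+63/5),(195+230/5,150+94/5),(195+170/5,150+161/5)]
S=np.array([cast(s,np.array(u)-.4,.109)[:2] for u in suv]); print(S)
a=np.radians([90,135,180,225,270]); L=.08*np.c_[np.cos(a),np.sin(a)]
def fit(W):
    Lc=L-L.mean(0);Wc=W-W.mean(0); th=np.arctan2((Lc[:,0]*Wc[:,1]-Lc[:,1]*Wc[:,0]).sum(),(Lc*Wc).sum())
    R=np.array([[np.cos(th),-np.sin(th)],[np.sin(th),np.cos(th)]]); t=W.mean(0)-R@L.mean(0)
    sc=np.sqrt((Wc**2).sum()/(Lc**2).sum())
    return th,R,t,sc,W-(L@R.T+t)
for w in (W,S):
    th,R,t,sc,r=fit(w); print(np.degrees(th),t,sc); print(r)
th,R,t,sc,r=fit(W); print("studs",L@R.T+t)
print("pivot pred",R@[.06,.118]+t, "meas",cast(c,(262+280/5,160+165/5),.09))
e=cast(c,(262+102/5-.4,160+301/5-.4),.086);e2=cast(s,(195+761/5-.4,150+172/5-.4),.086);p=R@[.06,.118]+t
print("end",e,e2,np.linalg.norm(e[:2]-p)); 
v=R.T@(e[:2]-p); print("lever ang",np.arctan2(v[1],-v[0]))
print("home end",R@[-.05,.118]+t)
print("tin",cast(c,(244,234),.058),"bottle",cast(c,(285,152),.1),"pestle",cast(c,(328,145),.12),"cup",cast(c,(446,235),.05))
E
```

```text
[[ 0.5417 -0.0611]
 [ 0.4873 -0.0884]
 [ 0.4684 -0.1464]
 [ 0.4976 -0.2001]
 [ 0.5549 -0.2184]]
5.201327262144315 [ 0.5426 -0.142 ] 0.9959246944041229
[[-0.0004 -0.0004]
 [ 0.0003 -0.0001]
 [ 0.0002  0.0002]
 [ 0.0001  0.    ]
 [-0.0002  0.0003]]
4.901876643768944 [ 0.5485 -0.1396] 0.9904041172355659
[[ 0.0001 -0.0012]
 [ 0.0001 -0.0004]
 [-0.0004  0.    ]
 [ 0.0007  0.0007]
 [-0.0004  0.0009]]
studs [[ 0.5353 -0.0623]
 [ 0.4811 -0.0908]
 [ 0.4629 -0.1492]
 [ 0.4914 -0.2034]
 [ 0.5498 -0.2216]]
pivot pred [ 0.5916 -0.019 ] meas [ 0.5896 -0.0202  0.09  ]
end [0.5251 0.0679 0.086 ] [0.5271 0.0703 0.086 ] 0.10947412649693478
lever ang 1.0088355563598037
home end [ 0.4821 -0.029 ]
tin [0.4911 0.1654 0.058 ] bottle [0.6895 0.0593 0.1   ] pestle [ 0.7017 -0.045   0.12  ] cup [ 0.485  -0.3399  0.05  ]
```

The two views agree to about 6 mm, the stud residuals are under 0.5 mm, and the measured lever length is 109.5 mm. First I'll turn the tool to yaw 90, so its axes line up with the world's, and close the fingers.

move_arm([
  [0,0,0,0,0,0,0.115],
  [0,0,0,0,0,0,0.115],
  [0,0,0,0,0,0,0.115],
  [0,0,0,0,0,0,0.115],
  [0,0,0,0,0,0,0.115],
], force=20)

```text
time_s: 0.72
tool_pos: [0.2655, 0.5932, 0.2474]
tool_rot: [-180.0, 0.0, 122.6]
force: [-0.4, -0.1, -0.2]
grip_width: 0.0616
```

move_arm([
  [0,0,0,0,0,0,0.115],
  [0,0,0,0,0,0,0.115],
  [0,0,0,0,0,0,0.115],
  [0,0,0,0,0,0,0.115],
  [0,0,0,0,0,0,0.115],
])

```text
time_s: 1.13
tool_pos: [0.2655, 0.5933, 0.2475]
tool_rot: [-180.0, 0.0, 89.7]
force: [0.4, -0.5, 0.1]
grip_width: 0.0281
```

move_arm([
  [0,-3,1.3,0,0,0,0],
  [0,-3,1.3,0,0,0,0],
  [0,-3,1.3,0,0,0,0],
  [0,-3,1.3,0,0,0,0],
  [0,-3,1.3,0,0,0,0],
])

```text
time_s: 1.55
tool_pos: [0.331, 0.4418, 0.2476]
tool_rot: [180.0, -0.0, 90.0]
force: [0.5, 0.4, -1.1]
grip_width: 0.0017
```

move_arm([
  [0,-3,1.3,0,0,0,0],
  [0,-3,1.3,0,0,0,0],
  [0,-3,1.3,0,0,0,0],
  [0,-3,1.3,0,0,0,0],
  [0,-3,1.3,0,0,0,0],
])

```text
time_s: 1.97
tool_pos: [0.3959, 0.2917, 0.2477]
tool_rot: [180.0, -0.0, 90.0]
force: [1.2, -0.2, 0.7]
grip_width: 0.0003
```

move_arm([
  [0,-3,1.3,0,0,0,0],
  [0,-3,1.3,0,0,0,0],
  [0,-3,1.3,0,0,0,0],
  [0,-3,1.3,0,0,0,0],
  [0,-3,1.3,0,0,0,0],
])

```text
time_s: 2.38
tool_pos: [0.4609, 0.1418, 0.2478]
tool_rot: [180.0, -0.0, 90.0]
force: [0.8, 0.9, -0.1]
grip_width: 0.0007
```

move_arm([
  [0,-3,1.3,0,0,0,0],
  [0,-3,1.3,0,0,0,0],
  [0,-3,1.3,0,0,0,0],
  [0,-3,1.3,0,0,0,0],
  [0,0,0,0,0,0,0],
])

```text
time_s: 2.8
tool_pos: [0.5143, 0.0155, 0.2482]
tool_rot: [179.9, 0.2, 89.4]
force: [-0.5, -1.5, 0.2]
grip_width: 0.0003
```

Run:
```python
from cell import env, viewer, job
from h import *
o=env.get_obs(); print(o['tool_pos'],o['tool_rot'],o['grip_width'],o['qpos'])
c=viewer.read_camera("wrist"); cv2.imwrite("pics/w1.png",c["img"][:,:,::-1]); print(c["vfov"],c["cx"],c["cy"],c["mount"])
```

```text
[0.5143 0.0155 0.2482] [179.8577   0.1939  89.429 ] 0.00027248031436531955 [-38.8256   1.0306  34.704  103.3093  -0.394   75.7178  -4.6005]
70.35895395042527 318.344709299731 193.28735374662307 [[ 0.0008 -0.9649 -0.2626  0.0715]
 [ 1.      0.0005  0.0011  0.0014]
 [-0.0009 -0.2626  0.9649 -0.1387]
 [ 0.      0.      0.      1.    ]]
```

View pics/w1.png

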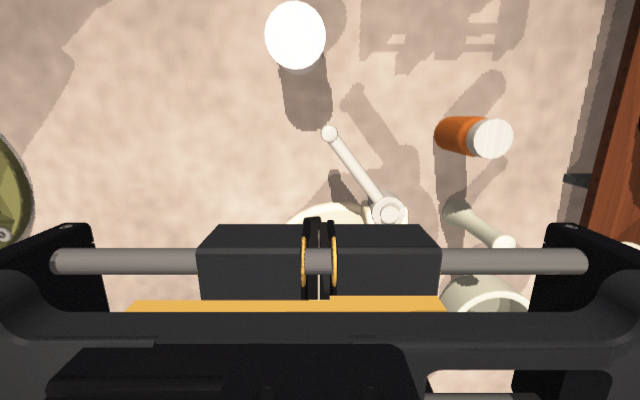

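```bash
cat >> h.py <<'E'
from scipy.spatial.transform import Rotation as Ro
def wcam(c,o):
    T=np.eye(4);T[:3,:3]=Ro.from_euler('xyz',o['tool_rot'],degrees=True).as_matrix();T[:3,3]=o['tool_pos']
    c=dict(c);c["extrinsics"]=np.linalg.inv(T@c["mount"]);return c
E
python3 - <<'E'
from cell import env, viewer, job
from h import *
o=env.get_obs(); print(o['time_s'],o['tool_pos'],o['tool_rot'])
c=wcam(viewer.read_camera("wrist"),o)
print("end",cast(c,(329,132),.086),"pivot",cast(c,(388,213),.095),"tin",cast(c,(295,36),.058),"bottle",cast(c,(494,139),.1))
E
```

```text
2.85 [0.5133 0.0191 0.2479] [179.9433   0.0655  89.5786]
end [0.5266 0.0744 0.086 ] pivot [ 0.5906 -0.0116  0.095 ] tin [0.4919 0.1711 0.058 ] bottle [0.6904 0.0673 0.1   ]
```

move_arm([
  [0,0,0,0,0,0,0],
  [0,0,0,0,0,0,0],
  [0,0,0,0,0,0,0],
  [0,0,0,0,0,0,0],
])

```text
time_s: 3.23
tool_pos: [0.5123, 0.0244, 0.2476]
tool_rot: [-180.0, -0.0, 90.1]
force: [0.5, -0.3, 0.5]
grip_width: 0.0003
```

Run:
```python
from cell import env, viewer, job
from h import *
o=env.get_obs(); print(o['time_s'],o['tool_pos'],o['tool_rot'])
c=wcam(viewer.read_camera("wrist"),o); cv2.imwrite("pics/w2.png",c["img"][:,:,::-1][100:240,280:440].repeat(4,0).repeat(4,1))
```

```text
3.2333 [0.5123 0.0244 0.2476] [-179.9997   -0.019    90.1208]
```

View pics/w2.png

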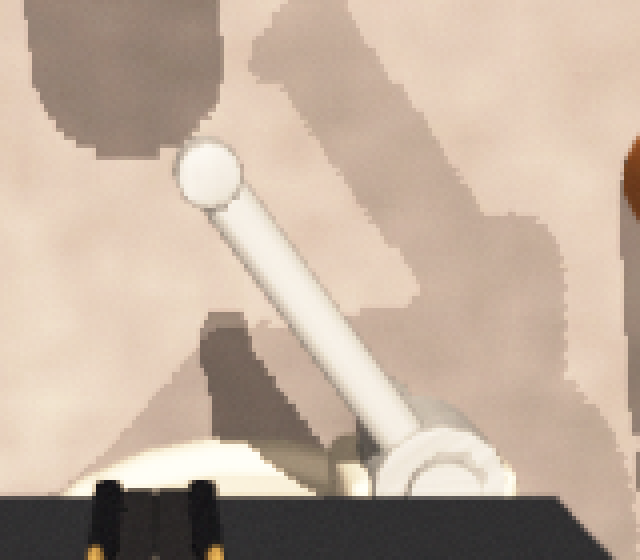

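Run:
```python
from cell import env, viewer, job
from h import *
o=env.get_obs()
c=wcam(viewer.read_camera("wrist"),o)
print("end",cast(c,(331.9,142.7),.086),"pivot",cast(c,(280+446/4-.4,100+490/4),.095))
```

```text
end [0.5282 0.0689 0.086 ] pivot [ 0.5939 -0.0165  0.095 ]
```

move_arm([
  [0,-1.7,0.5,0,0,0,0],
  [0,-1.7,0.5,0,0,0,0],
  [0,-1.7,0.5,0,0,0,0],
  [0,-1.7,0.5,0,0,0,0],
  [0,-1.7,0.5,0,0,0,0],
])

```text
time_s: 3.75
tool_pos: [0.5378, -0.0621, 0.2477]
tool_rot: [180.0, -0.0, 90.0]
force: [-0.4, 0.0, 0.2]
grip_width: 0.0004
```

move_arm([
  [0,0,0,2,0,0,0],
  [0,0,0,2,0,0,0],
  [0,0,0,2,0,0,0],
  [0,0,0,2,0,0,0],
  [0,0,0,1.3,0,0,0],
])

```text
time_s: 4.17
tool_pos: [0.5366, -0.0612, 0.1526]
tool_rot: [-179.9, 0.0, 90.0]
force: [-0.7, -0.8, 0.8]
grip_width: 0.0005
```

move_arm([
  [0,0,0,0.4,0,0,0],
  [0,0,0,0,0,0,0],
  [0,0,0,0,0,0,0],
  [0,0,0,0,0,0,0],
  [0,0,0,0,0,0,0],
])

```text
time_s: 4.58
tool_pos: [0.5384, -0.0616, 0.1517]
tool_rot: [179.9, -0.0, 90.0]
force: [0.5, -0.8, 0.1]
grip_width: 0.0004
```

Run:
```python
from cell import env, viewer, job
from h import *
o=env.get_obs(); print(o['tool_pos'],o['tool_rot'],o['force'],o['qpos'])
c=viewer.read_camera("scene"); cv2.imwrite("pics/s2.png",cv2.resize(c["img"][130:250,180:360,::-1],None,fx=4,fy=4,interpolation=cv2.INTER_CUBIC))
c=viewer.read_camera("top"); cv2.imwrite("pics/t2.png",cv2.resize(c["img"][150:270,260:440,::-1],None,fx=4,fy=4,interpolation=cv2.INTER_CUBIC))
```

```text
[ 0.5384 -0.0616  0.1517] [179.8803  -0.0196  90.0117] [ 0.5364 -0.8026  0.1486] [-31.5779  10.4706  39.1517 106.8338  -7.3068  65.0723  10.1952]
```

View pics/s2.png

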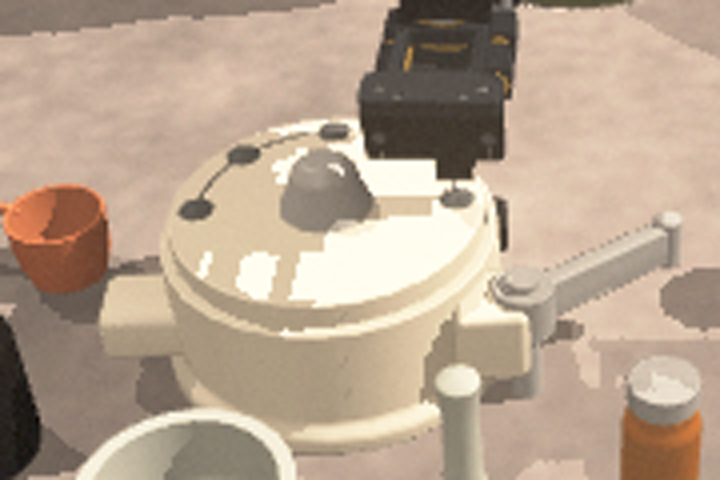

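View pics/t2.png

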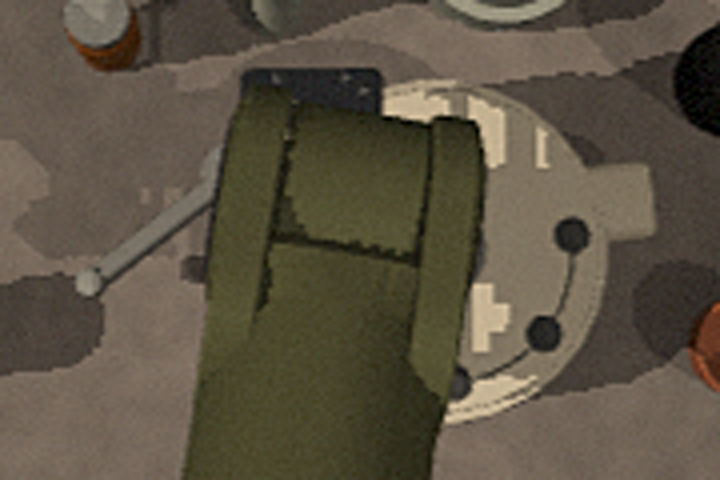

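The fingertips are directly over stud 0: in the crop the tips are at (455,175) and the stud at (457,198). Next I'll lower gently.

move_arm([
  [0,0,0,0.4,0,0,0],
  [0,0,0,0.4,0,0,0],
  [0,0,0,0.4,0,0,0],
  [0,0,0,0.2,0,0,0],
  [0,0,0,0,0,0,0],
])

```text
time_s: 5.1
tool_pos: [0.537, -0.0617, 0.1357]
tool_rot: [-179.9, 0.0, 90.0]
force: [-0.1, 0.1, 0.6]
grip_width: 0.0004
```

move_arm([
  [0,0,0,0.15,0,0,0],
  [0,0,0,0.15,0,0,0],
  [0,0,0,0.15,0,0,0],
  [0,0,0,0,0,0,0],
  [0,0,0,0,0,0,0],
])

```text
time_s: 5.52
tool_pos: [0.5376, -0.0618, 0.1323]
tool_rot: [180.0, -0.0, 90.0]
force: [-1.6, -0.2, 3.2]
grip_width: 0.0002
```

Contact is confirmed at 3.2 N. I'll lift 6 mm and follow the arc to stud 1.

move_arm([
  [0,0,0,-0.6,0,0,0],
  [0,-0.4,-1.5,0,0,0,0],
  [0,-0.5,-1.5,0,0,0,0],
  [0,0,0,0,0,0,0],
  [0,0,0,0,0,0,0],
])

```text
time_s: 5.93
tool_pos: [0.5077, -0.0707, 0.1385]
tool_rot: [179.9, -0.1, 90.0]
force: [0.5, 0.1, 0.4]
grip_width: 0.0001
```

move_arm([
  [0,-1,-1.2,0,0,0,0],
  [0,-1,-1.2,0,0,0,0],
  [0,0,0,0,0,0,0],
  [0,0,0,0,0,0,0],
  [0,0,0,0,0,0,0],
])

```text
time_s: 6.35
tool_pos: [0.4848, -0.0899, 0.1384]
tool_rot: [179.9, -0.0, 90.0]
force: [0.4, 0.4, -0.1]
grip_width: 0.0003
```

move_arm([
  [0,0,0,0.2,0,0,0],
  [0,0,0,0.2,0,0,0],
  [0,0,0,0.2,0,0,0],
  [0,0,0,0,0,0,0],
  [0,0,0,0,0,0,0],
])

```text
time_s: 6.77
tool_pos: [0.4844, -0.0902, 0.1324]
tool_rot: [179.9, -0.0, 90.0]
force: [1.3, 0.9, 1.9]
grip_width: 0.0001
```

move_arm([
  [0,0,0,0.1,0,0,0],
  [0,0,0,0,0,0,0],
  [0,0,0,0,0,0,0],
])

```text
time_s: 7.02
tool_pos: [0.4841, -0.0904, 0.1314]
tool_rot: [179.9, -0.0, 90.0]
force: [1.1, 1.5, 3.2]
grip_width: 0.0004
```

move_arm([
  [0,0,0,-0.7,0,0,0],
  [0,-1.4,-0.8,0,0,0,0],
  [0,-1.4,-0.8,0,0,0,0],
  [0,0,0,0,0,0,0],
  [0,0,0,0,0,0,0],
])

```text
time_s: 7.43
tool_pos: [0.4661, -0.1205, 0.1378]
tool_rot: [-180.0, -0.0, 89.8]
force: [0.1, -0.4, -0.5]
grip_width: 0.0003
```

move_arm([
  [0,-1.5,-0.15,0,0,0,0],
  [0,-1.5,-0.15,0,0,0,0],
  [0,0,0,0,0,0,0],
  [0,0,0,0,0,0,0],
  [0,0,0,0,0,0,0],
])

```text
time_s: 7.85
tool_pos: [0.4645, -0.1479, 0.1378]
tool_rot: [-180.0, -0.0, 90.0]
force: [0.1, 0.1, 0.1]
grip_width: 0.0001
```

move_arm([
  [0,0,0,0.2,0,0,0],
  [0,0,0,0.2,0,0,0],
  [0,0,0,0.3,0,0,0],
  [0,0,0,0,0,0,0],
  [0,0,0,0,0,0,0],
])

```text
time_s: 8.27
tool_pos: [0.4649, -0.1478, 0.1312]
tool_rot: [180.0, -0.1, 90.0]
force: [0.2, 2.5, 3.8]
grip_width: 0.0005
```

move_arm([
  [0,0,0,-0.7,0,0,0],
  [0,-1.5,0.4,0,0,0,0],
  [0,-1.5,0.5,0,0,0,0],
  [0,0,0,0,0,0,0],
  [0,0,0,0,0,0,0],
])

```text
time_s: 8.68
tool_pos: [0.4732, -0.1796, 0.1382]
tool_rot: [-180.0, 0.0, 89.9]
force: [0.9, 0.6, 0.2]
grip_width: 0.0004
```

move_arm([
  [0,-1.2,1,0,0,0,0],
  [0,-1.2,1,0,0,0,0],
  [0,0,0,0,0,0,0],
  [0,0,0,0,0,0,0],
  [0,0,0,0,0,0,0],
])

```text
time_s: 9.1
tool_pos: [0.4929, -0.2016, 0.1377]
tool_rot: [-179.9, -0.1, 90.0]
force: [-0.9, 0.3, 0.7]
grip_width: 0.0006
```

move_arm([
  [0,0,0,0.2,0,0,0],
  [0,0,0,0.2,0,0,0],
  [0,0,0,0.3,0,0,0],
  [0,0,0,0,0,0,0],
  [0,0,0,0,0,0,0],
])

```text
time_s: 9.52
tool_pos: [0.4934, -0.2019, 0.1311]
tool_rot: [-180.0, -0.1, 90.0]
force: [-1.9, 2.9, 4.0]
grip_width: 0.0005
```

move_arm([
  [0,0,0,-0.7,0,0,0],
  [0,-0.8,1.4,0,0,0,0],
  [0,-0.8,1.4,0,0,0,0],
  [0,0,0,0,0,0,0],
  [0,0,0,0,0,0,0],
])

```text
time_s: 9.93
tool_pos: [0.5215, -0.2194, 0.1382]
tool_rot: [-180.0, 0.1, 90.0]
force: [-0.7, 0.8, 0.5]
grip_width: 0.0007
```

move_arm([
  [0,-0.15,1.5,0,0,0,0],
  [0,-0.15,1.6,0,0,0,0],
  [0,0,0,0,0,0,0],
  [0,0,0,0,0,0,0],
  [0,0,0,0,0,0,0],
])

```text
time_s: 10.35
tool_pos: [0.5513, -0.2217, 0.1379]
tool_rot: [-179.9, -0.0, 90.0]
force: [-0.3, -0.1, 0.7]
grip_width: 0.0005
```

move_arm([
  [0,0,0,0.2,0,0,0],
  [0,0,0,0.2,0,0,0],
  [0,0,0,0.3,0,0,0],
  [0,0,0,0,0,0,0],
  [0,0,0,0,0,0,0],
])

```text
time_s: 10.77
tool_pos: [0.5518, -0.2218, 0.1311]
tool_rot: [-179.9, -0.0, 90.0]
force: [-2.4, -0.6, 3.8]
grip_width: 0.0005
```

Run:
```python
from cell import env, viewer, job
from h import *
c=viewer.read_camera("scene"); cv2.imwrite("pics/s3.png",cv2.resize(c["img"][130:250,180:360,::-1],None,fx=4,fy=4,interpolation=cv2.INTER_CUBIC))
```

```text
(no output)
```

View pics/s3.png

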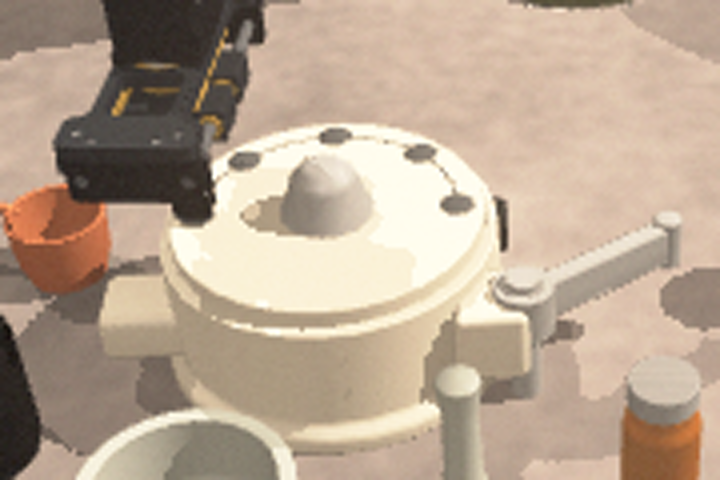

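Stud 4 was touched at 3.8 N, and the picture shows the tips on it at crop (195,210). Now I'll lift and cross over to the outside of the lever.

move_arm([
  [0,0,0,-1.5,0,0,0],
  [0,0,0,-2,0,0,0],
  [0,0,0,-2,0,0,0],
  [0,0,0,-2,0,0,0],
  [0,1.5,0.1,-0.5,0,0,0],
])

```text
time_s: 11.23
tool_pos: [0.5544, -0.2107, 0.2145]
tool_rot: [179.7, 0.2, 89.7]
force: [-0.0, -0.9, 0.9]
grip_width: 0.0004
```

move_arm([
  [0,3,0.2,0,0,0,0],
  [0,3,0.2,0,0,0,0],
  [0,3,0.2,0,0,0,0],
  [0,3,0.2,0,0,0,0],
  [0,3,0.2,0,0,0,0],
])

```text
time_s: 11.65
tool_pos: [0.5637, -0.055, 0.211]
tool_rot: [179.9, -0.0, 90.0]
force: [-0.2, 0.2, 0.0]
grip_width: 0.0005
```

move_arm([
  [0,3,0.2,0,0,0,0],
  [0,3,0.2,0,0,0,0],
  [0,3,0.2,0,0,0,0],
  [0,3,0.2,0,0,0,0],
  [0,1.2,0,0,0,0,0],
])

```text
time_s: 12.07
tool_pos: [0.5715, 0.0814, 0.2106]
tool_rot: [180.0, -0.1, 90.4]
force: [-0.1, 2.0, 0.8]
grip_width: 0.0006
```

move_arm([
  [0,0,0,0,0,0,0],
  [0,0,0,0,0,0,0],
  [0,0,0,0,0,0,0],
  [0,0,0,0,0,0,0],
])

```text
time_s: 12.4
tool_pos: [0.5717, 0.0727, 0.2112]
tool_rot: [180.0, 0.0, 89.8]
force: [0.1, 0.7, 0.4]
grip_width: 0.0002
```

Run:
```python
from cell import env, viewer, job
from h import *
c=viewer.read_camera("scene"); cv2.imwrite("pics/s4.png",cv2.resize(c["img"][100:260,200:420,::-1],None,fx=3,fy=3,interpolation=cv2.INTER_CUBIC))
print(env.get_obs()['qpos'])
```

```text
[-42.3779  11.9184  37.1637  98.02    -7.489   72.5581  -3.7506]
```

View pics/s4.png

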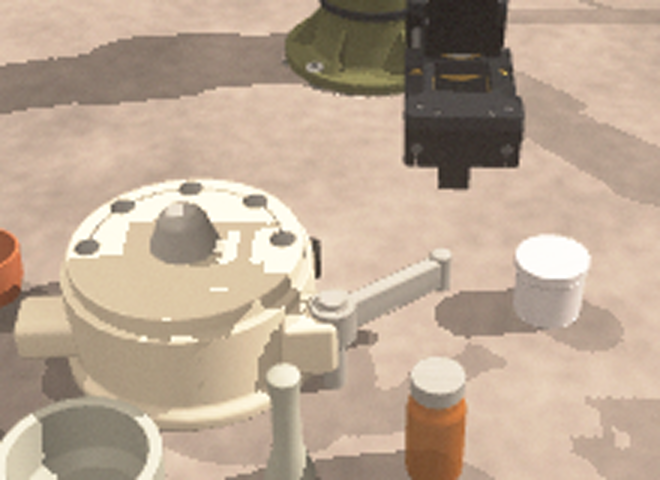

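move_arm([
  [0,0.4,0.4,0,0,0,0],
  [0,0,0,1.5,0,0,0],
  [0,0,0,2,0,0,0],
  [0,0,0,2,0,0,0],
  [0,0,0,1,0,0,0],
])

```text
time_s: 12.87
tool_pos: [0.5747, 0.0788, 0.1439]
tool_rot: [-179.9, 0.0, 90.0]
force: [-0.8, 0.5, -1.0]
grip_width: 0.0004
```

move_arm([
  [0,0,0,1.2,0,0,0],
  [0,0,0,1.5,0,0,0],
  [0,0,0,1.5,0,0,0],
  [0,0,0,1.2,0,0,0],
  [0,0,0,0.5,0,0,0],
])

```text
time_s: 13.28
tool_pos: [0.5749, 0.0791, 0.0855]
tool_rot: [-179.9, 0.0, 90.0]
force: [-0.8, -0.2, 0.2]
grip_width: 0.0006
```

Run:
```python
from cell import env, viewer, job
from h import *
c=viewer.read_camera("scene"); cv2.imwrite("pics/s5.png",cv2.resize(c["img"][100:260,200:420,::-1],None,fx=3,fy=3,interpolation=cv2.INTER_CUBIC))
```

```text
(no output)
```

View pics/s5.png

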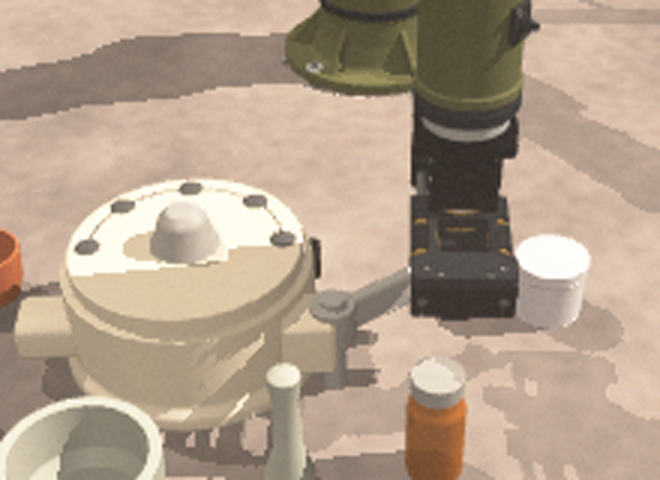

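move_arm([
  [0,-0.7,-0.7,0,0,0,0],
  [0,-0.7,-0.7,0,0,0,0],
  [0,-0.7,-0.9,0,0,0,0],
  [0,-0.7,-0.9,0,0,0,0],
  [0,0,0,0,0,0,0],
])

```text
time_s: 13.75
tool_pos: [0.5421, 0.0491, 0.0878]
tool_rot: [180.0, -0.0, 89.9]
force: [0.3, -0.2, 0.0]
grip_width: 0.0004
```

move_arm([
  [0,-0.7,-0.9,0,0,0,0],
  [0,-0.8,-1,0,0,0,0],
  [0,0,0,0,0,0,0],
])

```text
time_s: 14.0
tool_pos: [0.5229, 0.0347, 0.0873]
tool_rot: [-180.0, -0.0, 89.9]
force: [-0.3, -1.0, -0.0]
grip_width: 0.0007
```

move_arm([
  [0,-0.8,-0.4,0,0,0,0],
  [0,-0.8,-0.4,0,0,0,0],
  [0,-0.8,-0.4,0,0,0,0],
  [0,-0.8,-0.3,0,0,0,0],
  [0,0,0,0,0,0,0],
])

```text
time_s: 14.42
tool_pos: [0.5088, 0.0018, 0.087]
tool_rot: [-180.0, 0.1, 89.8]
force: [0.2, -0.9, 0.8]
grip_width: 0.0002
```

Run:
```python
from cell import env, viewer, job
from h import *
o=env.get_obs();print(o['tool_pos'],o['force'])
c=viewer.read_camera("scene"); cv2.imwrite("pics/s6.png",cv2.resize(c["img"][100:260,200:420,::-1],None,fx=3,fy=3,interpolation=cv2.INTER_CUBIC))
```

```text
[0.5088 0.0018 0.087 ] [ 0.1795 -0.8506  0.837 ]
```

View pics/s6.png

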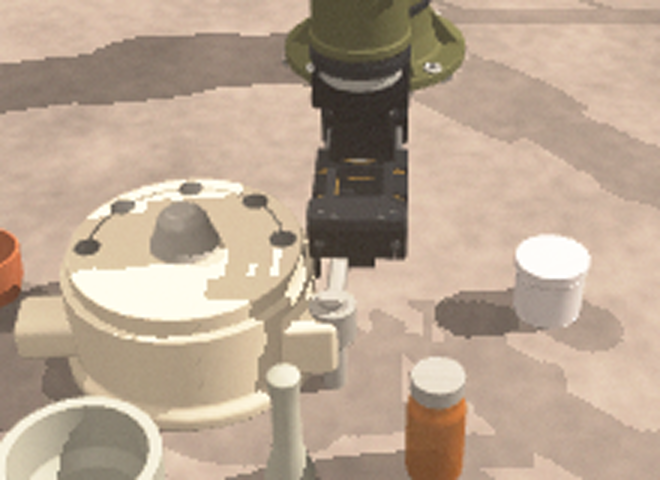

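move_arm([
  [0,-0.4,0,0,0,0,0],
  [0,-0.4,0,0,0,0,0],
  [0,-0.2,0,0,0,0,0],
  [0,0,0,0,0,0,0],
  [0,0,0,0,0,0,0],
])

```text
time_s: 14.88
tool_pos: [0.5095, -0.006, 0.0869]
tool_rot: [-180.0, 0.0, 90.0]
force: [-0.5, 0.2, 0.2]
grip_width: 0.0002
```

move_arm([
  [0,-0.2,0,0,0,0,0],
  [0,-0.2,0,0,0,0,0],
  [0,0,0,0,0,0,0],
  [0,0,0,0,0,0,0],
])

```text
time_s: 15.22
tool_pos: [0.5096, -0.0082, 0.087]
tool_rot: [-180.0, -0.1, 90.1]
force: [-1.2, 5.2, -1.1]
grip_width: 0.0006
```

move_arm([
  [0,-0.2,0,0,0,0,0],
  [0,0,0,0,0,0,0],
  [0,0,0,0,0,0,0],
  [0,0,0,0,0,0,0],
])

```text
time_s: 15.55
tool_pos: [0.5095, -0.0084, 0.087]
tool_rot: [-180.0, -0.2, 90.1]
force: [-0.8, 9.5, -1.0]
grip_width: 0.0004
```

move_arm([
  [0,-0.1,0,0,0,0,0],
  [0,0,0,0,0,0,0],
  [0,0,0,0,0,0,0],
  [0,0,0,0,0,0,0],
])

```text
time_s: 15.88
tool_pos: [0.5095, -0.0085, 0.087]
tool_rot: [-180.0, -0.3, 90.2]
force: [-1.4, 10.4, -1.3]
grip_width: 0.0007
```

The force rises while the tool stays at y ≈ -0.008, so the lever is on its stop, where I predicted. Now I'll back off, rise and look.

move_arm([
  [0,1,0,0,0,0,0],
  [0,2,0,0,0,0,0],
  [0,2,0,0,0,0,0],
  [0,1,0,-1,0,0,0],
  [0,0,0,-2,0,0,0],
])

```text
time_s: 16.3
tool_pos: [0.5082, 0.0493, 0.1155]
tool_rot: [-179.8, 0.1, 90.2]
force: [-0.5, 0.3, -0.2]
grip_width: 0.0005
```

move_arm([
  [0,0,0,-3,0,0,0],
  [0,0,0,-3,0,0,0],
  [0,0,0,-3,0,0,0],
  [0,2,0,-3,0,0,0],
  [0,3,0,0,0,0,0],
])

```text
time_s: 16.72
tool_pos: [0.5139, 0.0939, 0.2439]
tool_rot: [179.3, -0.1, 89.6]
force: [1.6, 1.0, 0.7]
grip_width: 0.0006
```

move_arm([
  [0,3,0,0,0,0,0],
  [0,3,0,0,0,0,0],
  [0,3,0,0,0,0,0],
  [0,3,0,0,0,0,0],
  [0,1,0,0,0,0,0],
])

```text
time_s: 17.13
tool_pos: [0.5091, 0.2322, 0.2369]
tool_rot: [179.9, -0.0, 90.3]
force: [-0.6, 0.5, -0.4]
grip_width: 0.0005
```

move_arm([
  [0,0,0,0,0,0,0],
  [0,0,0,0,0,0,0],
  [0,0,0,0,0,0,0],
  [0,0,0,0,0,0,0],
  [0,0,0,0,0,0,0],
])

```text
time_s: 17.55
tool_pos: [0.5101, 0.2254, 0.2373]
tool_rot: [180.0, 0.0, 89.8]
force: [-0.5, 0.3, 0.2]
grip_width: 0.0003
```

Run:
```python
from cell import env, viewer, job
from h import *
o=env.get_obs();print(o['tool_pos'],o['force'])
a=viewer.read_camera("scene"); cv2.imwrite("pics/s7.png",cv2.cvtColor(a["img"],cv2.COLOR_RGB2BGR))
c=viewer.read_camera("top"); cv2.imwrite("pics/t7.png",cv2.resize(c["img"][120:270,220:500,::-1],None,fx=2.8,fy=2.8,interpolation=cv2.INTER_CUBIC))
g=np.zeros((480,720,3),np.uint8); cv2.imwrite("pics/s7c.png",cv2.resize(a["img"][140:250,180:345,::-1],None,fx=4.5,fy=4.5,interpolation=cv2.INTER_CUBIC))
for a_ in (0,.08):
    u=np.radians(5.2); R=np.array([[np.cos(u),-np.sin(u)],[np.sin(u),np.cos(u)]])
    for nm,cc,ctr in (("top",c,(.5426,-.142)),("scene",a,(.5485,-.1396))):
        e=R@[.06-.11*np.cos(a_),.118+.11*np.sin(a_)]+np.array(ctr); print(a_,nm,proj(cc,[*e,.086]))
```

```text
[0.5101 0.2254 0.2373] [-0.5442  0.347   0.2409]
0 top [321.9818 237.2821]
0 scene [308.9395 174.3647]
0.08 top [318.3584 237.4927]
0.08 scene [312.3381 174.3054]
```

View pics/s7.png

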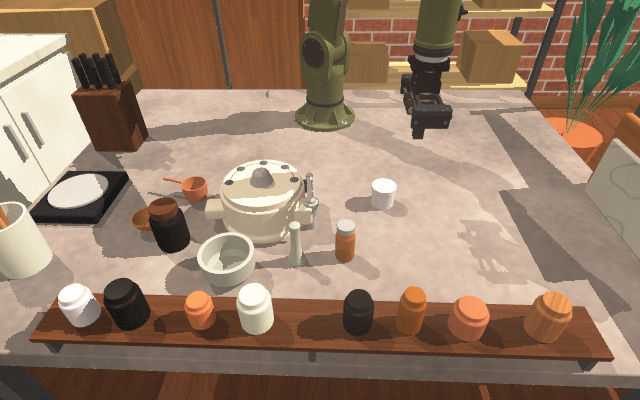

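View pics/t7.png

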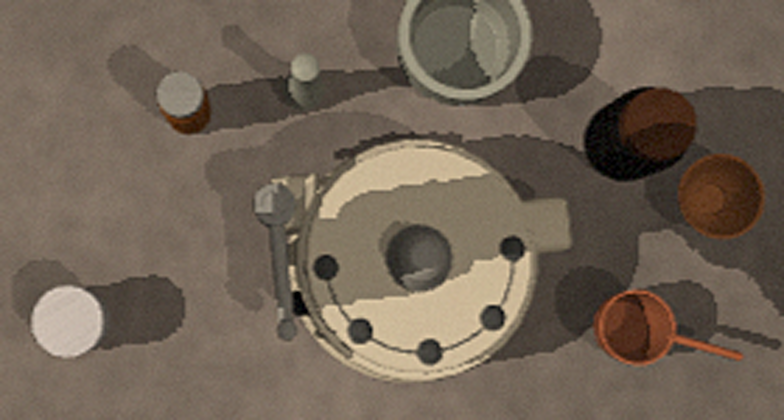

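View pics/s7c.png

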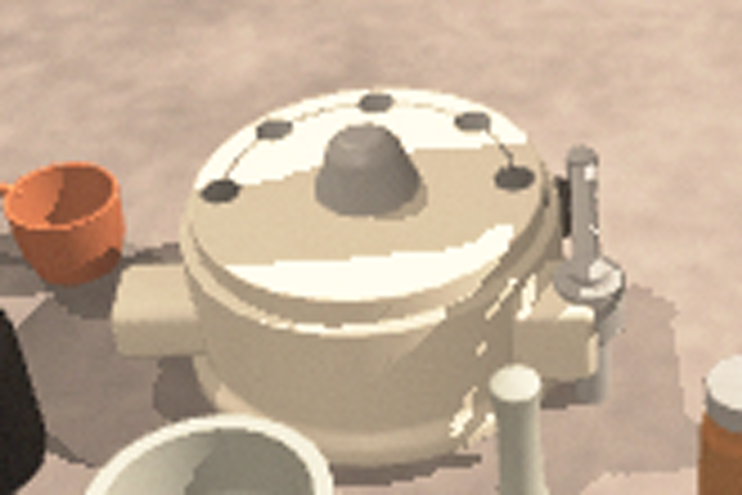

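The lever end appears at top (322.5,237) and scene (309.5,174.4). For 0 rad I predicted (322.0,237.3) and (308.9,174.4), so it is home. The bystanders look unmoved and the arm is clear.

Run:
```python
from cell import env, viewer, job
print(job.sign_off())
```

```text
the job is handed in; nothing more can be done
None
```

The job is handed in at about 17.7 s of robot time. All five studs were touched in order, the cam lever is home and the arm is clear. Sign-off gives no verdict, so this rests on my own checks:

- **Studs:** With the fingers closed, each touch read 3–4 N at the wrist. The fingertips pressed about 3–4 mm below the studs' rest height, well short of the 12 mm stop. Between studs they stayed about 7 mm above the cover along the arc.
- **Lever:** It came up against its stop with about 10 N and no further movement. In the last pictures its end is within about 0.6 pixel of the fully home position in both the top and scene views (0.08 rad would be about 3.5 pixels).
- **Finish:** The arm ended clear, with the wrist force back to noise level. The bystanders looked unmoved and the cover looked back at its normal height. I judged both by eye from the pictures and did not measure them.
- **Disagreement:** The top and scene cameras differed by about 6 mm in x for the grinder's position. I used a value in between, which the wrist camera supported, and the contacts agreed with it.

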